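# Fit the splined drive gear of a reel drive

## Task

Set the parking brake of the reel drive: press its ribbed pedal right down until it snaps over and stays down, so that the shaft can no longer spin. Then take the loose gear by its hexagonal hub, turn it until its splines mesh with those of the upright shaft, slide it down and press it fully home against the sprung collar. Finish while still holding it pressed home, as if a mate were about to clip on the retaining ring; leave the ring, the pliers and the oiler where they lie.

Things in the scene. Friction and masses are not known exactly. Their poses are not given: they have to be found in the camera images.
- reel_drive: The reel drive: a grey geared motor fixed to the surface, base plate 156 x 90 x 8 mm, casing top 34 mm high, motor at its back (+x) to 118 mm from the origin and 72 mm high. Its origin lies on the surface under the axis of the upright shaft; z is up, and the brake pedal sticks out to -x (roughly towards the robot).
- brake_pedal (a joint): Angle of the brake pedal (rad): 0 at rest (pad up), about 0.41 right down, shoe on the drum. A spring pushes it back up until about 0.21, then snaps it on down and keeps it there. Takes about 7 N at the pad, which drops 27 mm. Brake on: the shaft is held by friction (about 0.5 N m). Off: it spins freely.
- pedal_pad (a point): Centre of the ribbed black top face of the brake pedal, a pad of 40 (along the drive's x) x 50 mm; about 130 mm to -x of the shaft axis, 92 mm above the surface at rest (tilted 0.3 rad, outer edge up) and 65 mm when down. Its pivot is 66 mm above the surface and 64 mm to -x of the shaft axis.
- spline_top (a point): On the shaft's axis at the top ends of its splines, 92 mm up; turns with the shaft, z up. Six straight keys 7 mm wide, 34 mm over their tips, bevelled at the top, run from here down to the collar; +x runs through the middle of a key, the others follow every 60 degrees. Above, a plain end 26 mm in diameter, bevelled, with a ring groove, rises 14 mm and centres the gear before the splines meet.
- thrust_collar (a joint): How far the sprung collar round the foot of the shaft is pressed down (m): 0 free (its top, 43 mm in diameter, is then 20 mm below the ends of the splines), 0.006 at its stop, where the gear is home. Its spring pushes up with 7 N at 0 and 12 N at 0.006: more than the gear weighs.
- drive_gear: Loose steel gear, 0.5 kg, lying hub up: 24 teeth, 86 mm over them, 14 mm thick; hexagonal hub 46 mm across flats, its top 34 mm above the underside. Splined bore right through: inner teeth 28.4 mm apart, six slots 36 mm over their bottoms; 4 degrees of play each way on the shaft. Origin: centre of the underside; +x through a slot and a flat, so every 60 deg. Home: origin 26 mm below spline_top.
- retaining_ring: Bystander: open steel retaining ring, 33 mm across, 2.4 mm thick, lying flat; origin at its centre.
- pliers: Bystander: combination pliers with black and yellow grips lying flat, 51 x 162 x 14 mm; origin at the centre of the underside.
- oiler: Bystander: small dark dropper bottle, 34 mm in diameter, 102 mm high, standing; origin at the centre of its underside.

How it is judged:
By the outcome, as a careful person would: the job done as asked, in the order asked, and still so for the second after the job is handed in, while the arm keeps its last pose, push and grip.
It also fails if it takes over 54 s, if anything falls off the work surface, if the arm or the gripper's body presses on something with over 40 N, if the wrist force passes 120 N, or if a joint passes its speed limit or range.

## Robot

A 6-joint arm with a two-finger parallel gripper is mounted at the origin on a cart in front of the work surface, level with it; the furniture and walls round the work are solid. World frame = base frame: x ahead of the robot, y to its left, z up, the work surface at z = 0. Lengths are in m, angles in rad, forces in N, time in s.
With the tool pointing down it reaches from about 0.2 to 0.875 m from the base axis. Payload 3.4 kg.
Tool frame: the origin (TCP) lies between the finger pads; the fingertips stand 14 mm ahead of it and the grasp point (between the pads) lies 5 mm behind it; z points along the fingers, y is the line along which they close (so a half turn about z gives the same grasp; the last joint's range is limited). The gripper opens to 94 mm and grips with 3 to 60 N. Pads are 16 mm wide; open, the fingers measure 119 mm over their backs; the gripper's body (75 mm by 177 mm) begins 78 mm behind the grasp point.
Start: joints at [-1.431, 0.276, 1.505, -0, 1.361, -0.121], TCP at [0.148, -0.556, 0.219] pointing down, gripper open.
Joint ranges: [-2.89, 2.89], [-0.75, 2.08], [0.22, 2.7], [-1.18, 4.32], [0.11, 2.71], [-2.7, 2.7]. Speed limits (rad/s): [2.57, 2.57, 3.14, 3.14, 3.14, 3.14].

## Interface

Orientations are given as [roll, pitch, yaw] about the fixed x, y, z axes, in that order (R = Rz(yaw) Ry(pitch) Rx(roll)).
In Python, from cell import get_state, capture, job, search_frame, silhouettes, mark_of gives the robot as it stands.
- The arm moves only by the shell command python3 -m inch 'ROWS' [OPENING]. ROWS is a JSON object whose one key "commands" holds a list of rows, each a list of 2 entries, a list of its own where there are three numbers: the shift along the tool's x, y, z in m, then the turn, a rotation vector about the tool's x, y, z in degrees. A call has exactly 10 rows; each row shifts and turns the commanded pose from where the row before left it, along the tool's axes as they then stand; what a row does not reach is not made up. A row lasts 1/8 s, in which the tool goes at most 62.5 mm and 10.7 degrees, less where a joint would pass 70% of its speed; a pose out of reach is approached as far as the arm can. A call with a gripper value outside its range is refused whole. OPENING is the opening, from 0 (shut) to 1 (fully open), set as the call begins (- or left out, the last holds). The fingers move at their own pace and stop on an object; the grip force is fixed at half the most. Time passes only in rows, so rows that do not move let the fingers close, or fill a call up. It gives the time, the measured TCP pose, the force, the opening and the grip force at its end, in the units of the state.
- get_state(): the state, without advancing time (a new reading comes with each control period).
- capture(name): name is "scene" or "top"; returns a dict with "pixels" (384x512x3 uint8, red, green, blue), "depth" (384x512 float32, m along the optical axis (not along the pixel's ray), 0 where there is no reading), "fx", "fy", "cx", "cy" (pixels), "R" (3x3) and "t" (3): a world point X has camera coordinates R X + t. Camera axes: x right, y down, z forward; pixel columns grow to the right and rows downward; lengths in m; the calibration is good to about 2 mm. A picture is of the moment at which its call begins.
- job.sign_off(): hands the job in; it is judged then, once.
Trained networks look in the newest picture that a camera, given by its name, has taken for a name from the list of things; names that differ only in an ending like _2 or _b are one class to them, and where a whole thing is asked for, a point or a joint stands for the part that bears it (a point fixed in the world has none). Each returns a list of dicts, best first, with "p" (0 to 1); they miss things now and then, are a little off and sometimes report something else, mostly with a low value. They report only what shows in the picture. A call takes as long as a camera call.
- search_frame(query, camera): "at" ([x, y, z] in m, in world coordinates, good to about 4 mm: the middle of the surface that is visible of it).
- silhouettes(query, camera): "mask" (384x512 bool, what is visible of it).
- mark_of(query, camera): "at" ([x, y, z] in m, in world coordinates, good to about 4 mm: a listed point, or the origin of a listed thing).
The state is a dict: "t": time; "joint_positions": joint angles; "joint_vel": joint speeds; "effort": joint torques, N m; "tool_pos": TCP position; "ee_rot": TCP orientation; "force": force on the tool from outside, world axes, zero at the start; "ft_torque": the same for the moment, N m; "width": finger opening in m; "finger_force": force on a finger pad.
Only numpy, scipy, OpenCV 4.12 (cv2) and the standard library are available. Lean on these libraries where they do the work, as an engineer would, in place of code of your own. Each camera call takes 0.05 s, during which the arm holds its last target. There are 200 camera calls.

## Working session

There is one attempt and no reset: what is moved stays moved. The work goes in short steps, Python scripts to look and compute and a shell command to move; the robot and the scene stay as the last step left them, time stands still between calls to the robot, and variables do not carry over. Pictures are saved under pics/ and viewed, at most 10 in all, crops included, and the job is handed in when it is done.

```bash
ls; mkdir -p pics; cat > h.py <<'E'
import numpy as np,cv2
from cell import *
from scipy.spatial.transform import Rotation as Ro
def save(c,n,crop=None,s=1):
    im=c["pixels"][:,:,::-1]
    if crop: im=im[crop[1]:crop[3],crop[0]:crop[2]]
    cv2.imwrite("pics/"+n,cv2.resize(im,None,fx=s,fy=s,interpolation=cv2.INTER_CUBIC))
def cloud(c):
    v,u=np.mgrid[:384,:512];d=c["depth"]
    P=np.stack([(u-c["cx"])/c["fx"]*d,(v-c["cy"])/c["fy"]*d,d],-1)
    return (P-c["t"])@c["R"]
def proj(c,X):
    q=np.asarray(c["R"])@X+c["t"];return q[0]/q[2]*c["fx"]+c["cx"],q[1]/q[2]*c["fy"]+c["cy"]
E
python3 - <<'E'
from h import *
s=get_state();print({k:np.round(v,3) for k,v in s.items()})
ims=[]
for n in("top","scene"):
    c=capture(n);save(c,n+"0.png",s=1.5);print(n,-np.asarray(c["R"]).T@c["t"],c["fx"])
    for q in("reel_drive","pedal_pad","spline_top","drive_gear","retaining_ring","pliers","oiler"):
        print(q,[(round(d["p"],2),np.round(d["at"],3),np.round(proj(c,d["at"]))) for d in mark_of(q,n)[:2]])
E
```

```text
pics
{'t': np.float64(0.0), 'joint_positions': array([-1.431,  0.277,  1.506, -0.   ,  1.361, -0.121]), 'joint_vel': array([ 0.   ,  0.   ,  0.   ,  0.   ,  0.002, -0.   ]), 'effort': array([-1.0000e-03, -4.0458e+01, -2.3722e+01,  7.0000e-02,  3.4000e-02,
       -0.0000e+00]), 'tool_pos': array([ 0.148, -0.555,  0.219]), 'ee_rot': array([-3.14 , -0.   ,  0.261]), 'force': array([-0.823,  0.539, -0.683]), 'ft_torque': array([-0.011,  0.019,  0.019]), 'finger_force': np.float64(0.0), 'width': np.float64(0.094)}
top [ 0.38365    -0.03460265  0.97728842] 459.2856220534163
reel_drive [(0.79, array([ 0.593, -0.027, -0.001]), array([262., 180.]))]
pedal_pad [(0.71, array([ 0.468, -0.051,  0.097]), array([274., 233.]))]
spline_top [(0.83, array([ 0.592, -0.023,  0.092]), array([260., 171.]))]
drive_gear [(0.93, array([ 0.496,  0.097, -0.001]), array([204., 225.]))]
retaining_ring [(0.47, array([ 0.411, -0.2  , -0.001]), array([344., 265.]))]
pliers [(0.65, array([ 0.386, -0.037,  0.001]), array([267., 277.]))]
oiler [(0.58, array([ 0.745, -0.129,  0.002]), array([308., 114.]))]
scene [0.19590975 0.51619729 0.64030214] 376.2890869907579
reel_drive []
pedal_pad [(0.79, array([ 0.469, -0.048,  0.093]), array([305., 201.]))]
spline_top []
drive_gear [(0.68, array([ 0.496,  0.1  , -0.001]), array([257., 266.]))]
retaining_ring [(0.61, array([ 0.413, -0.197,  0.005]), array([351., 203.]))]
pliers [(0.83, array([ 0.386, -0.035,  0.001]), array([332., 248.]))]
oiler [(0.54, array([ 0.741, -0.13 , -0.   ]), array([232., 173.]))]
```

View pics/top0.png

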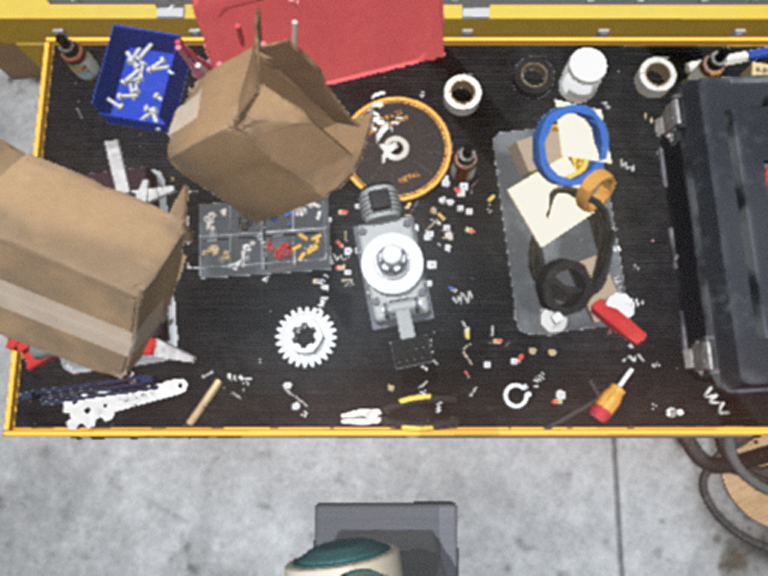

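View pics/scene0.png

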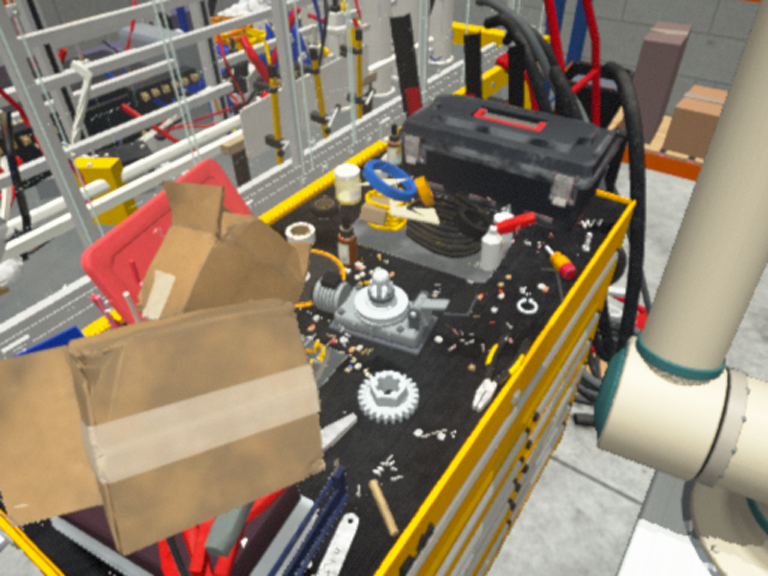

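The top view shows the gear at about (305,337), shaft (392,258), pedal (405,320), pliers (400,412), and ring (517,396), all in 1.5x pixels. The scene view agrees with this. Next I measure yaws and nearby heights.

```bash
cat > m.py <<'E'
from h import *
def harm(c,ctr,z,r0,r1,n=6):
    # n-fold harmonic of intensity on rings around world ctr at height z
    g=cv2.cvtColor(c["pixels"],cv2.COLOR_RGB2GRAY).astype(np.float32)
    a=np.radians(np.arange(0,360,1.));out=[]
    for r in np.arange(r0,r1,.001):
        pts=np.array([proj(c,np.array([ctr[0]+r*np.cos(t),ctr[1]+r*np.sin(t),z])) for t in a],np.float32)
        v=cv2.remap(g,pts[:,0],pts[:,1],cv2.INTER_CUBIC).ravel()
        f=np.mean(v*np.exp(-1j*n*a));out.append((round(float(r)*1000),round(2*abs(f),1),round(np.degrees(-np.angle(f))/1 and float(np.degrees(-np.angle(f*1))/-n)*-1,1)))
    return out
E
python3 - <<'E'
from m import *
c=capture("top");P=cloud(c)
P_=P.copy()
for q in("drive_gear","reel_drive","brake_pedal","pedal_pad","spline_top","pliers"):
    for d in silhouettes(q,"top")[:1]:
        m=d["mask"];X=P[m];X=X[np.isfinite(X).all(1)]
        r=cv2.minAreaRect(X[:,:2].astype(np.float32)*1000)
        print(q,round(d["p"],2),m.sum(),np.round(r[0]),np.round(r[1]),round(r[2],1),"z",np.round(np.percentile(X[:,2],[5,50,95,99]),3))
def top(ctr,rad,z0,z1):
    m=(np.hypot(P[...,0]-ctr[0],P[...,1]-ctr[1])<rad)&(P[...,2]>z0)&(P[...,2]<z1)
    X=P[m];(cx,cy),r=cv2.minEnclosingCircle(X[:,:2].astype(np.float32));rr=cv2.minAreaRect(X[:,:2].astype(np.float32)*1000)
    print(len(X),X.mean(0).round(4),(round(cx,4),round(cy,4),round(r,4)),rr);return X
top((.496,.098),.06,.027,.045)
top((.496,.098),.06,.008,.02)
X=top((.592,-.025),.04,.085,.12)
X=top((.592,-.025),.04,.099,.12)
# motor body & pad directions
X=top((.468,-.05),.04,.075,.12)
X=top((.69,-.01),.05,.06,.1)
# obstacles higher than 0.1 near
H=np.where((P[...,2]>.1),P[...,2],0)
for x in np.arange(.36,.86,.06):
    print(round(x,2),[round(float(np.max(H[(abs(P[...,0]-x)<.03)&(abs(P[...,1]-y)<.03)],initial=0)),2) for y in np.arange(-.3,.43,.06)])
save(c,"g.png",(180,150,310,260),6)
E
```

```text
drive_gear 0.73 991 [466.  40.] [207.  80.] 63.1 z [0.002 0.015 0.037 0.039]
reel_drive 0.7 4057 [548. -35.] [322.  90.] 12.4 z [0.01  0.054 0.099 0.108]
pedal_pad 0.94 869 [467. -50.] [161.  52.] 7.3 z [0.067 0.09  0.099 0.101]
spline_top 0.91 1320 [513. -13.] [ 83. 248.] 81.1 z [0.05  0.054 0.107 0.109]
pliers 0.73 975 [389. -37.] [ 51. 161.] 4.2 z [0.007 0.013 0.017 0.018]
262 [0.4951 0.0961 0.0346] (0.4954, 0.0964, 0.0261) ((495.7583312988281, 96.28399658203125), (51.3964958190918, 45.67338562011719), 28.113628387451172)
697 [0.4933 0.0942 0.0144] (0.5018, 0.0901, 0.0513) ((494.7193298339844, 95.55288696289062), (84.43740844726562, 84.69073486328125), 22.04393196105957)
198 [ 0.5901 -0.025   0.1025] (0.5923, -0.0249, 0.0172) ((592.2269897460938, -24.932479858398438), (32.336029052734375, 30.74773406982422), 84.13023376464844)
141 [ 0.5919 -0.025   0.1065] (0.5925, -0.025, 0.0131) ((592.5795288085938, -25.006267547607422), (24.610820770263672, 23.476577758789062), 0.17278248071670532)
611 [ 0.4715 -0.049   0.0923] (0.4734, -0.0487, 0.0347) ((477.5279235839844, -48.0821647644043), 
[... 204 characters left out ...]
9134521484)
0.36 [0.0, 0.0, 0.0, 0.0, 0.98, 0.0, 0.0, 0.0, 0.0, 0.0, 0.0, 0.0, 0.0]
0.42 [0.0, 0.0, 0.0, 0.0, 0.1, 0.0, 0.0, 0.0, 0.0, 0.0, 0.19, 0.17, 0.13]
0.48 [0.0, 0.11, 0.0, 0.0, 0.1, 0.0, 0.0, 0.0, 0.0, 0.28, 0.28, 0.26, 0.24]
0.54 [0.0, 0.11, 0.0, 0.0, 0.0, 0.0, 0.0, 0.0, 0.0, 0.29, 0.31, 0.31, 0.25]
0.6 [0.11, 0.11, 0.0, 0.0, 0.11, 0.11, 0.0, 0.0, 0.23, 0.27, 0.29, 0.31, 0.0]
0.66 [0.12, 0.11, 0.1, 0.0, 0.0, 0.16, 0.16, 0.18, 0.18, 0.23, 0.26, 0.29, 0.26]
0.72 [0.12, 0.14, 0.0, 0.1, 0.0, 0.16, 0.22, 0.28, 0.24, 0.2, 0.14, 0.0, 0.0]
0.78 [0.14, 0.15, 0.0, 0.0, 0.0, 0.12, 0.22, 0.28, 0.23, 0.19, 0.0, 0.0, 0.0]
0.84 [0.0, 0.0, 0.0, 0.0, 0.0, 0.0, 0.23, 0.27, 0.21, 0.16, 0.13, 0.0, 0.0]
```

View pics/g.png

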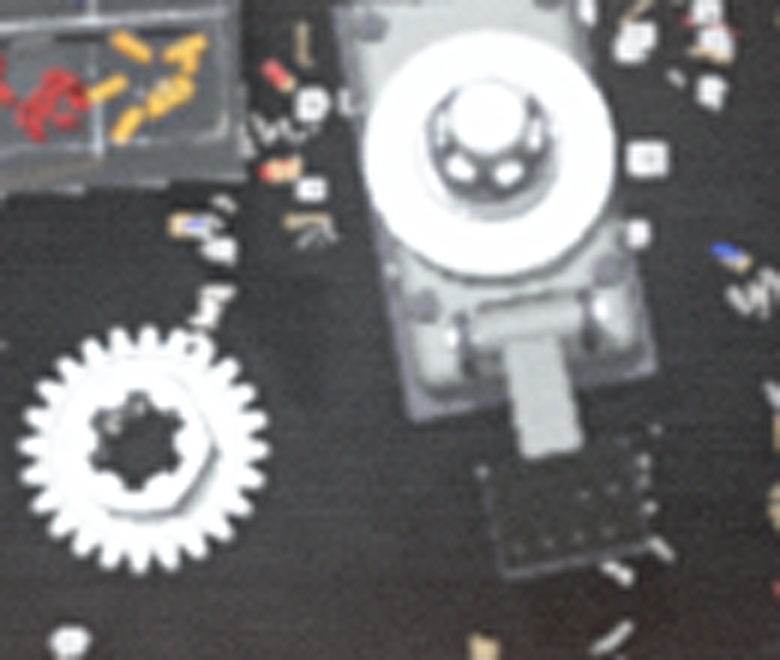

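The zoomed top view shows the hub hexagon and bore slots around (138,447), with one slot straight up. The shaft's bright keys appear at (462,167) and (508,173), around about (488,140). Harmonics next for the angles.

```bash
python3 - <<'E'
s=open('m.py').read().split("f=np.mean")[0]+"f=np.mean(v*np.exp(-1j*n*a));out.append((round(float(r)*1000),round(float(2*abs(f)),1),round(float(-np.degrees(np.angle(f))/n),1)))\n    return out\n"
open('m.py','w').write(s)
E
python3 - <<'E'
from m import *
c=capture("top")
print("crop of shaft ctr",(np.array(proj(c,np.array([.5925,-.025,.092])))-[180,150])*6, "gear",(np.array(proj(c,np.array([.4957,.0963,.034])))-[180,150])*6)
print("bright peaks: keys");print(harm(c,(.5925,-.025),.092,.012,.020))
print("slots (dark=+30)");print(harm(c,(.4957,.0963),.034,.013,.028))
# polygon fit of hexagon by template correlation on depth mask
P=cloud(c);m=(np.hypot(P[...,0]-.4957,P[...,1]-.0963)<.06)&(P[...,2]>.027)&(P[...,2]<.045)
X=P[m][:,:2]
from scipy.optimize import minimize
# hull support distances per angle
best=[]
for th in range(-30,30,2):
    n=np.array([[np.cos(np.radians(th+60*k)),np.sin(np.radians(th+60*k))] for k in range(6)])
    s=np.sort(X@n.T,0)[-3]; best.append((round(float((s[:3]+s[3:]).sum()/3*1000),1),th))
print(sorted(best)[:6])
print(get_state()["t"])
E
```

```text
crop of shaft ctr [486.34651384 123.3518086 ] gear [134.37359524 436.45280171]
bright peaks: keys
[(12, 6.4, 18.8), (13, 16.2, 20.4), (14, 29.5, 21.7), (15, 42.2, 23.2), (16, 48.3, 24.2), (17, 43.7, 24.6), (18, 34.8, 24.9), (19, 25.7, 25.1)]
slots (dark=+30)
[(13, 28.3, 29.6), (14, 60.3, 29.4), (15, 80.0, 29.2), (16, 79.2, 29.1), (17, 55.7, 28.9), (18, 25.5, 28.7), (19, 5.4, 28.1), (20, 1.0, -0.3), (21, 0.5, -3.2), (22, 0.4, 2.7), (23, 0.4, 21.6), (24, 3.5, 26.9), (25, 5.0, 27.7), (26, 3.4, -27.9), (27, 3.6, -16.8)]
[(45.6, 0), (45.7, -2), (45.8, -4), (45.9, 2), (46.0, -6), (46.2, -8)]
1.2
```

```bash
cat >> h.py <<'E'
def delta(target,yaw=None,frm=None):
    s=get_state();p=np.array(s["tool_pos"]);R=Ro.from_euler("xyz",s["ee_rot"]).as_matrix()
    print("t",round(s["t"],2),"pos",p.round(4),"yaw",np.degrees(s["ee_rot"]).round(1),"shift mm",(R.T@(np.array(target)-p)*1000).round(1),"turnz",None if yaw is None else round(np.degrees(s["ee_rot"][2])-yaw,1))
E
python3 - <<'E'
from m import *
from scipy.optimize import minimize
c=capture("top")
def fit(x0,z,r,n):
    f=lambda x:-np.mean([q[1] for q in harm(c,x,z,r-.0015,r+.001,n)])
    b=min(((f((x0[0]+i*.001,x0[1]+j*.001)),i,j) for i in range(-5,6) for j in range(-5,6)))
    x=np.array(x0)+np.array(b[1:])*.001;return x,b[0],harm(c,x,z,r-.001,r+.0011,n)
print("gear teeth",fit((.4957,.0963),.014,.040,24))
print("gear bore",fit((.4957,.0963),.032,.016,6))
print("keys",fit((.5925,-.025),.092,.016,6))
delta((.463,-.051,.14))
E
```

```text
gear teeth (array([0.4947, 0.0963]), np.float64(-78.2), [(39, 73.3, -0.9), (40, 86.5, -0.9), (41, 88.4, -0.9)])
gear bore (array([0.4957, 0.0973]), np.float64(-77.7), [(15, 84.0, 29.3), (16, 81.2, 29.2), (17, 57.4, 28.9)])
keys (array([ 0.5905, -0.025 ]), np.float64(-48.53333333333333), [(15, 47.4, 24.5), (16, 52.6, 25.2), (17, 48.3, 25.2)])
t 1.25 pos [ 0.1483 -0.5556  0.2195] yaw [180.    0.   14.9] shift mm [ 434.2 -406.4   79.4] turnz None
```

```bash
python3 -m inch '{"commands":[[[0.043,-0.041,0],[0,0,0]],[[0.043,-0.041,0],[0,0,0]],[[0.043,-0.041,0],[0,0,0]],[[0.043,-0.041,0.005],[0,0,0]],[[0.043,-0.041,0.01],[0,0,0]],[[0.043,-0.041,0.012],[0,0,0]],[[0.043,-0.041,0.012],[0,0,0]],[[0.043,-0.041,0.01],[0,0,0]],[[0.043,-0.041,0.01],[0,0,0]],[[0.043,-0.041,0.01],[0,0,0]]]}' 0
python3 -c "
from h import *
delta((.463,-.051,.073))"
```

```text
t: 2.5
tool_pos: [0.4591, -0.0469, 0.1505]
ee_rot: [3.141, -0.001, 0.261]
force: [1.0, -1.0, 0.7]
width: 0.0007
finger_force: 0.0
t 2.5 pos [ 0.4591 -0.0469  0.1505] yaw [ 1.799e+02 -1.000e-01  1.500e+01] shift mm [ 2.6  4.9 77.5] turnz None
```

```bash
python3 -m inch '{"commands":[[[0.003,0.004,0.02],[0,0,0]],[[0,0,0.018],[0,0,0]],[[0,0,0.004],[0,0,0]],[[0,0,0.004],[0,0,0]],[[0,0,0.004],[0,0,0]],[[0,0,0.004],[0,0,0]],[[0,0,0.004],[0,0,0]],[[0,0,0.004],[0,0,0]],[[0,0,0.004],[0,0,0]],[[0,0,0.004],[0,0,0]]]}'

```

```text
t: 3.75
tool_pos: [0.462, -0.0517, 0.0801]
ee_rot: [3.142, -0.0, 0.261]
force: [0.0, 0.1, -0.5]
width: 0.0006
finger_force: 0.0
```

```bash
python3 -m inch '{"commands":[[[0,0,0.001],[0,0,0]],[[0,0,0.001],[0,0,0]],[[0,0,0.001],[0,0,0]],[[0,0,0.001],[0,0,0]],[[0,0,0],[0,0,0]],[[0,0,0],[0,0,0]],[[0,0,0],[0,0,0]],[[0,0,0],[0,0,0]],[[0,0,0],[0,0,0]],[[0,0,0],[0,0,0]]]}'

```

```text
t: 5.0
tool_pos: [0.4621, -0.0517, 0.0767]
ee_rot: [3.141, -0.0, 0.261]
force: [-1.1, 0.4, 6.1]
width: 0.0004
finger_force: 2.7
```

```bash
python3 -m inch '{"commands":[[[0,0,-0.03],[0,0,0]],[[0,0,-0.03],[0,0,0]],[[0.014,-0.027,-0.01],[0,0,0]],[[0.014,-0.027,0],[0,0,0]],[[0.014,-0.027,0],[0,0,0]],[[0.014,-0.027,0],[0,0,0]],[[0.014,-0.027,0],[0,0,0]],[[0,0,0],[0,0,-7]],[[0,0,0],[0,0,-7]],[[0,0,0],[0,0,0]]]}' 1
python3 - <<'E'
from m import *
delta((.495,.0965,.031),29.1)
c=capture("top");P=cloud(c)
X=P[(np.hypot(P[...,0]-.465,P[...,1]+.051)<.015)];print("pad z",np.percentile(X[:,2],[10,50,90]).round(3))
print(harm(c,(.592,-.025),.092,.014,.018))
E
```

```text
t: 6.25
tool_pos: [0.4945, 0.0969, 0.1458]
ee_rot: [-3.141, 0.001, 0.504]
force: [1.0, -0.4, 0.1]
width: 0.0933
finger_force: 0.0
t 6.25 pos [0.4945 0.0969 0.1458] yaw [-1.80e+02  1.00e-01  2.89e+01] shift mm [  0.4   0.6 114.8] turnz -0.2
pad z [0.061 0.064 0.067]
[(14, 32.1, 22.1), (15, 45.9, 23.4), (16, 54.0, 24.2), (17, 50.1, 24.7)]
```

```bash
python3 -m inch '{"commands":[[[0,0,0.03],[0,0,0]],[[0,0,0.03],[0,0,0]],[[0,0,0.025],[0,0,0]],[[0,0,0.015],[0,0,0]],[[0,0,0.008],[0,0,0]],[[0,0,0.004],[0,0,0]],[[0,0,0.003],[0,0,0]],[[0,0,0],[0,0,0]],[[0,0,0],[0,0,0]],[[0,0,0],[0,0,0]]]}'
python3 -m inch '{"commands":[[[0,0,0],[0,0,0]],[[0,0,0],[0,0,0]],[[0,0,0],[0,0,0]],[[0,0,0],[0,0,0]],[[0,0,0],[0,0,0]],[[0,0,0],[0,0,0]],[[0,0,0],[0,0,0]],[[0,0,0],[0,0,0]],[[0,0,0],[0,0,0]],[[0,0,0],[0,0,0]]]}' 0.4
```

```text
t: 7.55
tool_pos: [0.495, 0.0968, 0.0317]
ee_rot: [3.141, -0.001, 0.505]
force: [-0.5, -0.0, 0.4]
width: 0.0942
finger_force: 0.0
t: 8.8
tool_pos: [0.4948, 0.0968, 0.0314]
ee_rot: [3.141, 0.0, 0.505]
force: [0.2, -0.3, -0.8]
width: 0.046
finger_force: 30.0
```

```bash
python3 -m inch '{"commands":[[[0,0,-0.015],[0,0,0]],[[0,0,-0.035],[0,0,0]],[[0,0,-0.04],[0,0,0]],[[0,0,-0.04],[0,0,0]],[[0.005,0.03,0],[0,0,0]],[[0.005,0.03,0],[0,0,0]],[[0.005,0.03,0],[0,0,0]],[[0.005,0.03,0],[0,0,0]],[[0.005,0.03,0],[0,0,0]],[[0,0,0],[0,0,0]]]}'
python3 -m inch '{"commands":[[[0,0,0],[0,0,-8]],[[0,0,0],[0,0,-9]],[[0,0,0],[0,0,-8.5]],[[0,0,0],[0,0,0]],[[0,0,0],[0,0,0]],[[0,0,0],[0,0,0]],[[0,0,0],[0,0,0]],[[0,0,0],[0,0,0]],[[0,0,0],[0,0,0]],[[0,0,0],[0,0,0]]]}'
python3 - <<'E'
from m import *
delta((.592,-.025,.13),54.5)
print(get_state()["force"])
c=capture("scene");save(c,"s1.png",(180,110,340,230),5)
for q in("drive_gear","spline_top"):
    print(q,[(round(d["p"],2),np.round(d["at"],4)) for d in mark_of(q,"scene")[:2]])
c=capture("top")
for q in("drive_gear","spline_top"):
    print(q,[(round(d["p"],2),np.round(d["at"],4)) for d in mark_of(q,"top")[:2]])
E
```

```text
t: 10.05
tool_pos: [0.5899, -0.024, 0.1601]
ee_rot: [-3.141, 0.001, 0.503]
force: [-0.7, -0.1, -4.3]
width: 0.0457
finger_force: 30.0
t: 11.3
tool_pos: [0.5892, -0.0224, 0.1615]
ee_rot: [3.142, 0.0, 0.95]
force: [0.4, -0.2, -4.2]
width: 0.0456
finger_force: 30.0
t 11.3 pos [ 0.5892 -0.0224  0.1615] yaw [180.    0.   54.4] shift mm [-0.5  3.8 31.5] turnz -0.1
[ 0.39025756 -0.19681252 -4.16901126]
drive_gear [(0.91, array([ 0.5917, -0.0189,  0.1284]))]
spline_top [(0.66, array([ 0.592 , -0.0201,  0.0959]))]
drive_gear [(0.75, array([ 0.5875, -0.0212,  0.1306]))]
spline_top []
```

View pics/s1.png

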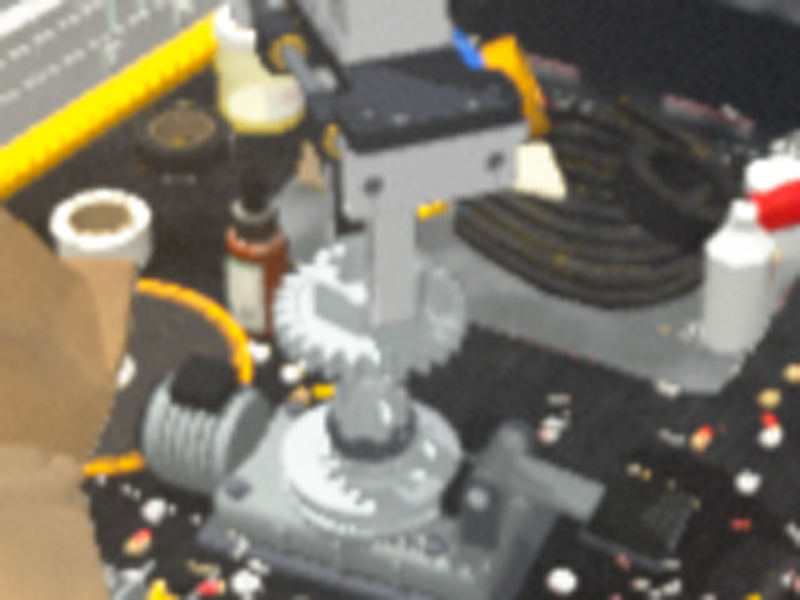

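The scene view shows the gear held at (370,310) just above the shaft (370,410), with the pedal down at (650,510). I centre it and lower it onto the plain end.

```bash
python3 -m inch '{"commands":[[[-0.0005,0.0038,0],[0,0,0]],[[0,0,0.01],[0,0,0]],[[0,0,0.01],[0,0,0]],[[0,0,0.003],[0,0,0]],[[0,0,0.003],[0,0,0]],[[0,0,0.003],[0,0,0]],[[0,0,0.003],[0,0,0]],[[0,0,0.003],[0,0,0]],[[0,0,0],[0,0,0]],[[0,0,0],[0,0,0]]]}'
python3 -c "
from h import *
delta((.592,-.025,.13),54.5);s=get_state();print(s['force'],s['ft_torque'])"
```

```text
t: 12.85
tool_pos: [0.5921, -0.025, 0.1265]
ee_rot: [3.141, -0.0, 0.95]
force: [-0.5, -0.9, -4.1]
width: 0.0457
finger_force: 30.0
t 12.85 pos [ 0.5921 -0.025   0.1265] yaw [180.   -0.   54.4] shift mm [-0.1 -0.1 -3.5] turnz -0.1
[-0.51384395 -0.91601795 -4.13276875] [-0.01907248 -0.04762299 -0.02929276]
```

```bash
python3 -m inch '{"commands":[[[0,0,0.0015],[0,0,0]],[[0,0,0.0015],[0,0,0]],[[0,0,0.0015],[0,0,0]],[[0,0,0.0015],[0,0,0]],[[0,0,0.0015],[0,0,0]],[[0,0,0.001],[0,0,0]],[[0,0,0.001],[0,0,0]],[[0,0,0],[0,0,0]],[[0,0,0],[0,0,0]],[[0,0,0],[0,0,0]]]}'
python3 -c "
from h import *
delta((.592,-.025,.13),54.5);s=get_state();print(s['force'],s['ft_torque'])"
```

```text
t: 14.1
tool_pos: [0.5921, -0.025, 0.117]
ee_rot: [3.141, 0.0, 0.95]
force: [-0.4, -0.5, -4.0]
width: 0.0459
finger_force: 30.0
t 14.1 pos [ 0.5921 -0.025   0.117 ] yaw [180.    0.   54.4] shift mm [ -0.1  -0.1 -13. ] turnz -0.1
[-0.39083507 -0.51782439 -4.0305724 ] [0.01932713 0.00726111 0.01978287]
```

```bash
python3 -m inch '{"commands":[[[0,0,0.002],[0,0,0]],[[0,0,0.002],[0,0,0]],[[0,0,0.002],[0,0,0]],[[0,0,0.002],[0,0,0]],[[0,0,0.002],[0,0,0]],[[0,0,0.002],[0,0,0]],[[0,0,0.002],[0,0,0]],[[0,0,0.002],[0,0,0]],[[0,0,0.002],[0,0,0]],[[0,0,0],[0,0,0]]]}'
```

```text
t: 15.35
tool_pos: [0.5921, -0.025, 0.0996]
ee_rot: [3.141, -0.0, 0.95]
force: [-3.0, 0.4, 5.3]
width: 0.0455
finger_force: 30.0
```

```bash
python3 -m inch '{"commands":[[[0,0,0.001],[0,0,0]],[[0,0,0.001],[0,0,0]],[[0,0,0.001],[0,0,0]],[[0,0,0.001],[0,0,0]],[[0,0,0],[0,0,0]],[[0,0,0],[0,0,0]],[[0,0,0],[0,0,0]],[[0,0,0],[0,0,0]],[[0,0,0],[0,0,0]],[[0,0,0],[0,0,0]]]}'
```

```text
t: 16.6
tool_pos: [0.5921, -0.025, 0.0973]
ee_rot: [3.14, -0.001, 0.95]
force: [-4.8, 0.3, 14.4]
width: 0.0458
finger_force: 30.0
```

```bash
python3 -m inch '{"commands":[[[0,0,0.001],[0,0,0]],[[0,0,0.001],[0,0,0]],[[0,0,0],[0,0,0]],[[0,0,0],[0,0,0]],[[0,0,0],[0,0,0]],[[0,0,0],[0,0,0]],[[0,0,0],[0,0,0]],[[0,0,0],[0,0,0]],[[0,0,0],[0,0,0]],[[0,0,0],[0,0,0]]]}'
python3 - <<'E'
from h import *
c=capture("scene");save(c,"s2.png",(180,110,340,230),5)
print([(round(d["p"],2),np.round(d["at"],4)) for d in mark_of("drive_gear","scene")[:2]])
c=capture("top");P=cloud(c)
X=P[(np.hypot(P[...,0]-.465,P[...,1]+.051)<.015)];print("pad z",np.percentile(X[:,2],[10,50,90]).round(3))
m=np.hypot(P[...,0]-.592,P[...,1]+.025)
d=P[(m>.03)&(m<.042)][:,2];print("gear rim top",np.median(d[(d>.06)&(d<.1)]))
print(get_state()["force"],get_state()["tool_pos"])
E
```

```text
t: 17.85
tool_pos: [0.5922, -0.0249, 0.0973]
ee_rot: [3.139, -0.001, 0.95]
force: [-8.2, 1.5, 24.4]
width: 0.0458
finger_force: 30.0
[(0.7, array([ 0.5875, -0.0227,  0.0634]))]
pad z [0.539 0.546 0.576]
gear rim top 0.08014303534128465
[-7.90095113  1.63227265 23.4626559 ] [ 0.59214923 -0.02494526  0.09724934]
```

View pics/s2.png

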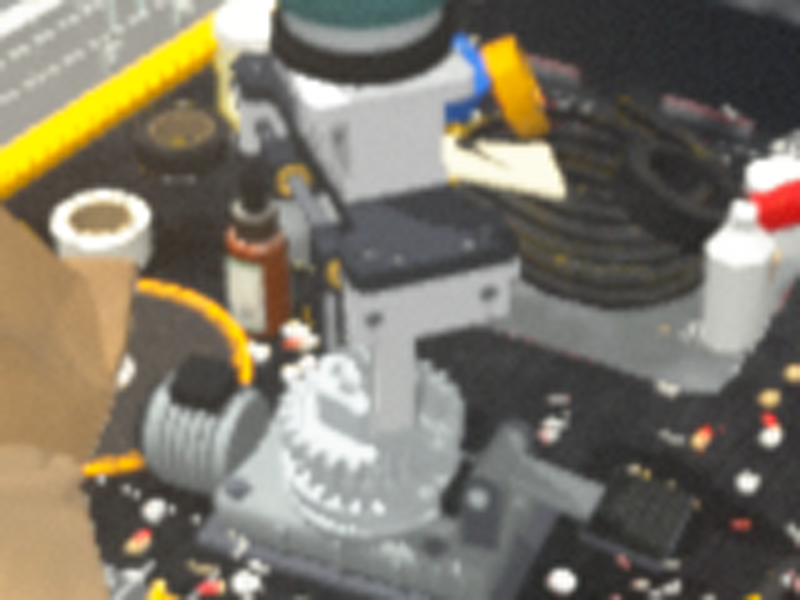

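The final view shows the gear seated low on the drive at (370,440), still gripped, and the pedal down at (640,510). The rim top is at 80 mm, which is the home height, and the hard stop is felt.

```bash
python3 -c "
from cell import job
print(job.sign_off())"
```

```text
the job is handed in; nothing more can be done
None
```

The job is handed in at about 18 s: the brake pedal is snapped down, and the gear is meshed on the shaft and still held against its stop at about 24 N (rim top at 80 mm, the home height); the ring, pliers and oiler were not touched.

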